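Hold the lever bin open and let its lid down softly

TASK

I have used razor cartridges to throw away: hold the steel lever bin open for me. With your fingertips press the lever's plate right down until the lid stands fully open, keep it open for about four seconds, then let the plate come up slowly under your fingers so that the lid settles shut without dropping or slamming, and take your hand away. Only press the plate from above: do not pinch it, do not touch the lid, and leave everything else on the counter where it is.

Things in the scene. Friction and masses are not known exactly. Their poses are not given: they have to be found in the camera images.
- bin: brushed steel counter waste bin, screwed to the counter: a box 140 mm deep (its x), 160 mm wide (its y), 125 mm high with a flat hinged lid (top at 134 mm) and an elbow lever. Origin at the centre of its underside, z up; the lever's press plate is on its -x side, the lid's hinge along its +x top edge. It may stand turned up to 0.65 rad either way
- press_plate (a point): centre of the top face of the lever's press plate, a flat steel plate 34 mm (bin's x) by 182 mm (bin's y), 5 mm thick, 10 mm lip folded down along its outer edge. At rest 142 mm from the bin's origin along the bin's -x (67 mm clear of the lid) and 110 mm above the counter, its face sloping 0.17 rad, outer edge higher. Axes: at rest those of the bin; they turn with the lever
- lever_pivot (a point): middle of the lever's turning axis, which lies along the bin's y: 10 mm along the bin's +x from the bin's origin, 80 mm above the counter. Axes as the bin. The plate's face moves on an arc of 155 mm radius about it, on two side arms 178 mm apart
- bin_lever (a joint): angle of the elbow lever about its pivot: 0 at rest (plate up), grows as the plate is pressed, to 0.34 rad at its stop, where the plate's face is 52 mm lower, about 58 mm above the counter, sloping 0.17 rad the other way. A return spring and the lid's weight push the plate up all the way: about 3 to 6 N presses it, and it rises by itself as the push is taken off
- bin_lid (a joint): angle of the lid about its rear hinge: 0 shut, 1.30 rad (fully open, leaning back) when the lever is at its stop. Linked to the lever by two push rods, both ways: each 1 mm of plate travel moves the lid about 0.025 rad. The lid has no soft-close damper: if the plate is let go the lid drops and slams
- lid_front (a point): middle of the lid's front edge, on its top face; lid 150 x 168 mm. Rises from 131 mm (shut) to about 270 mm above the counter (open)
- trimmer: silver beard trimmer lying on the counter, 160 x 38 x 34 mm, long side along its x, blade at +x; origin under its middle
- silicone_brush: flat black silicone face brush lying bristles up, 78 x 52 x 24 mm; origin under its middle
- steel_tin: closed round steel tin, 69 mm across, 30 mm high; origin at the centre of its underside
- oil_bottle: small amber glass bottle, 36 mm across, 85 mm high, standing beside the bin; origin at the centre of its underside
- shaving_brush: shaving brush standing on its wooden handle, 42 mm across, 105 mm high, beside the bin; origin at the centre of its underside
- mug: white ceramic mug, 80 mm across, 90 mm high, far to the left; origin at the centre of its underside
- balm_jar: green glass jar, 60 mm across, 45 mm high, far to the right; origin at the centre of its underside

How it is judged:
On the way, in this order (a step that is already met when the one before it is completed fails the run):
1. the lever is pressed and the lid stands fully open (over 1.18 of 1.30 rad) for 3 s (value of joint bin_lid above 1.18 rad), for 3 s.
2. the lid is eased down to half way (below 0.7 rad) with the fingertips still bearing on the press plate (value of joint bin_lid between 0.15 and 0.7 rad and contact force between the fingers and bin_lever above 0.3 N), for 0.1 s.
3. the lid is shut (value of joint bin_lid below 0.04 rad), for 0.2 s.
At the end, for the whole second after the job is handed in: The lid is shut (under 0.04 rad), the lever is back up (under 0.015 rad) and every bystander is within 20 mm of where it started (value of joint bin_lid below 0.04 rad and value of joint bin_lever below 0.015 rad and distance of each of trimmer, silicone_brush, steel_tin, oil_bottle, shaving_brush, mug, balm_jar from where it was at the start of the episode below 0.02 m); the robot touches nothing.
It fails at once if the lid drops: it falls faster than 1.5 rad/s while still more than 0.12 rad open (value of joint bin_lid above 0.12 rad and velocity of joint bin_lid below -1.5 rad/s).
It fails at once if the robot touches the lid (over 1 N) (contact force between any of the fingers, the arm and bin_lid above 1 N).
It fails at once if the press plate is pinched or hooked: the fingers touch the lever with the grasp point below the plate's top face (contact force between the fingers and bin_lever above 0.5 N and z of the grasp point in the frame of press_plate below 0 m).
It fails at once if a bystander is shifted more than 20 mm, lifted more than 10 mm or tipped over (distance of any of trimmer, silicone_brush, steel_tin, oil_bottle, shaving_brush, mug, balm_jar from where it was at the start of the episode above 0.02 m or height (world z) of any of trimmer, silicone_brush, steel_tin, oil_bottle, shaving_brush, mug, balm_jar above 0.01 m or angle between any of trimmer, silicone_brush, steel_tin, oil_bottle, shaving_brush, mug, balm_jar's own z axis and vertical above 0.5 rad).
It also fails if it takes over 53 s, if anything falls off the work surface, if the arm or the gripper's body presses on something with over 40 N, if the wrist force passes 120 N, or if a joint passes its speed limit or range.

ROBOT

A 6-joint arm with a two-finger parallel gripper is mounted at the origin on the work surface. World frame = base frame: x ahead of the robot, y to its left, z up, the work surface at z = 0. Lengths are in m, angles in rad, forces in N, time in s.
With the tool pointing down it reaches from about 0.375 to 0.9 m from the base axis. Payload 3.1 kg.
Tool frame: the origin (TCP) lies on the centre line of the jaws, within the pads' length; the fingertips stand 8 mm ahead of it and the grasp point (between the pads) lies 11 mm behind it; z points along the fingers, y is the direction in which the jaws open and shut (so a half turn about z gives the same grasp; the last joint's range is limited). The gripper opens to 87 mm and grips with 3 to 60 N. Pads are 19 mm wide; open, the fingers measure 117 mm over their backs; the gripper's body (75 mm by 190 mm) begins 51 mm behind the grasp point.
Start: joints at [0.976, 0.527, 1.433, -0, 1.181, -0.178], TCP at [0.253, 0.571, 0.231] pointing down, gripper open.
Joint ranges: [-3.08, 3.08], [-0.75, 2.2], [0.22, 2.44], [-1.43, 4.57], [0, 2.65], [-2.85, 2.85]. Speed limits (rad/s): [2.79, 2.79, 3.14, 3.14, 3.14, 3.14].

INTERFACE

Orientations are given as a unit quaternion [x, y, z, w].
In Python, from rig import robot gives the robot as it stands.
- The arm moves only by the shell command python3 -m crank 'ROWS' [OPENING] [FORCE]. ROWS is JSON, a list of rows, each a list of 6 numbers: the shift along the world's x, y, z in mm, then the turn, a rotation vector about the world's x, y, z in degrees. A call has 1 to 5 rows; each row is the pose to reach, as a shift and turn from the pose commanded when the call began; what a row does not reach only later rows make up. A row lasts 1/10 s, in which the tool goes at most 50 mm and 8.59 degrees, less where a joint would pass 70% of its speed; a pose out of reach is approached as far as the arm can. A call with a gripper value outside its range is refused whole. OPENING is the gripper command: -1 is fully open, 1 is shut, values between are in proportion, set as the call begins (- or left out, the last holds). The fingers move at their own pace and stop on an object; FORCE is the grip in N (left out, the last holds). Time passes only in rows, so rows that repeat a pose let the fingers close. It gives the time, the measured TCP pose, the force and the opening at its end, in the units of the state.
- robot.get_obs(): the state, without advancing time (a new reading comes with each control period).
- robot.camera(name): name is "side" or "top" or "wrist"; returns a dict with "pixels" (420x560x3 uint8, red, green, blue), "K" (3x3 intrinsics, pixels), "xyz" and "rotation" of the camera in the world; the wrist camera has in their place "mount" (4x4, takes a point from camera to tool coordinates, whose origin is the TCP and whose axes are the flange's). Camera axes: x right, y up, looking along -z (the intrinsics and any distortion apply to the point x, -y, -z); pixel columns grow to the right and rows downward; lengths in m; the calibration is good to about 2 mm. The wrist camera is an equidistant fisheye: a pixel r from the principal point sees the ray r / f radians off the axis. A picture is of the moment at which its call begins: read the wrist's pose just before it. There is no depth.
- robot.hand_in(): hands the job in, once; it reports no verdict.
Trained networks look in a picture, given as the dict that the camera call returned (one of the last four; its "shot" number tells which), for a name from the list of things; names that differ only in an ending like _2 or _b are one class to them, and where a whole thing is asked for, a point or a joint stands for the part that bears it (a point fixed in the world has none). Each returns a list of dicts, best first, with "conf" (0 to 1); they miss things now and then, are a little off and sometimes report something else, mostly with a low value. They report only what shows in the picture. A call takes as long as a camera call.
- robot.recognise(picture, thing): "box" ([centre column, centre row, width, height] in pixels, round what is visible of it).
- robot.silhouettes(picture, thing): "mask" (420x560 bool, what is visible of it) and "box" ([centre column, centre row, width, height] in pixels, round what is visible of it).
The state is a dict: "time": time; "q": joint angles; "joint_velocities": joint speeds; "joint_torque": joint torques, N m; "position": TCP position; "tool_rot": TCP orientation; "ft_force": force on the tool from outside, world axes, zero at the start; "moment": the same for the moment, N m; "grip_width": finger opening in m.
Only numpy, scipy, OpenCV 4.12 (cv2) and the standard library are available. Lean on these libraries where they do the work, as an engineer would, in place of code of your own. Each camera call takes 0.05 s, during which the arm holds its last target. There are 200 camera calls.

## Working session

There is one attempt and no reset: what is moved stays moved. The work goes in short steps, Python scripts to look and compute and a shell command to move; the robot and the scene stay as the last step left them, time stands still between calls to the robot, and variables do not carry over. Pictures are saved under pics/ and viewed, about 8 in all and at most 12, crops included, and the job is handed in when it is done.

```bash
mkdir -p pics; cat > h.py <<'E'
import numpy as np,cv2
from rig import robot
def ray(c,uv):
    K=np.array(c["K"]);R=np.array(c["rotation"])
    if R.shape!=(3,3):
        from scipy.spatial.transform import Rotation as Q
        R=Q.from_quat(R).as_matrix()
    d=np.linalg.inv(K)@[uv[0],uv[1],1]
    return np.array(c["xyz"]),R@np.array([d[0],-d[1],-d[2]])
def atz(c,uv,z):
    o,d=ray(c,uv); return o+d*(z-o[2])/d[2]
def proj(c,p):
    K=np.array(c["K"]);R=np.array(c["rotation"])
    if R.shape!=(3,3):
        from scipy.spatial.transform import Rotation as Q
        R=Q.from_quat(R).as_matrix()
    q=R.T@(np.array(p)-np.array(c["xyz"])); q=K@[q[0],-q[1],-q[2]]
    return q[:2]/q[2]
E
python3 - <<'E'
from h import *
o=robot.get_obs();print(o)
for n in ("top","side"):
    c=robot.camera(n);cv2.imwrite(f"pics/{n}0.png",c["pixels"][:,:,::-1])
    print(n,c.keys(),c["xyz"],c["rotation"],c["K"])
    for t in ("bin","press_plate","lid_front","trimmer","silicone_brush","steel_tin","oil_bottle","shaving_brush","mug","balm_jar"):
        r=robot.silhouettes(c,t)
        if r:
            m=r[0]["mask"].astype(np.uint8); b=cv2.minAreaRect(cv2.findNonZero(m))
            print(t,len(r),round(r[0]["conf"],2),np.round(r[0]["box"]),np.round(b[0]),np.round(b[1]),round(b[2]), np.round(atz(c,b[0],{'bin':.134,'press_plate':.11,'lid_front':.134}.get(t,.03)),3))
E
```

```text
{'time': 0.0, 'q': array([ 9.75507404e-01,  5.28474067e-01,  1.43391395e+00, -2.65504327e-05,
        1.18137873e+00, -1.78507820e-01]), 'joint_velocities': array([ 9.00858811e-04, -3.39786534e-04,  1.09514379e-03,  9.68755702e-04,
       -9.17500228e-05, -9.08532132e-04]), 'joint_torque': array([ 1.47881568e-03, -4.40036631e+01, -1.76594245e+01,  6.31992845e-02,
        5.81065868e-02, -1.71415581e-04]), 'position': array([0.25258631, 0.5708995 , 0.22956305]), 'tool_rot': array([ 2.06880474e-01,  9.78365621e-01, -1.01132888e-03, -3.98793966e-04]), 'ft_force': array([-0.2290305 , -0.4606388 , -0.14356567]), 'moment': array([-0.06929618,  0.05453224,  0.01383174]), 'grip_width': 0.08680330037495756}
top dict_keys(['pixels', 'K', 'xyz', 'rotation', 'shot']) [ 0.36145604 -0.0093077   1.84401893] [ 0.03804023 -0.04232098 -0.69927748  0.71258184] [[494.24899147   0.         279.75179116]
 [  0.         494.24899147 216.86461161]
 [  0.           0.           1.        ]]
bin 1 0.63 [310. 226.  63.  77.] [307. 224.] [68. 57.] 79 [ 0.532 -0.114  0.134]
press_plate 2 0.69 [316. 251.  50.  22
[... 1083 characters left out ...]
8  0.11 ]
lid_front 1 0.63 [288. 230.  56.  44.] [287. 230.] [43. 54.] 80 [ 0.58  -0.131  0.134]
trimmer 1 0.84 [231. 228.  35.  22.] [230. 225.] [12. 40.] 63 [0.39  0.026 0.03 ]
silicone_brush 1 0.66 [201. 275.  25.  20.] [199. 274.] [14. 26.] 67 [ 0.306 -0.202  0.03 ]
steel_tin 1 0.69 [250. 311.  22.  26.] [250. 310.] [23. 23.] 90 [ 0.46  -0.346  0.03 ]
oil_bottle 1 0.75 [302. 289.  12.  24.] [304. 288.] [23. 11.] 90 [ 0.62  -0.273  0.03 ]
shaving_brush 1 0.59 [302. 287.  14.  27.] [304. 288.] [24. 11.] 90 [ 0.619 -0.275  0.03 ]
mug 1 0.92 [251. 142.  22.  29.] [250. 140.] [25. 20.] 90 [0.457 0.601 0.03 ]
balm_jar 1 0.92 [256. 402.  27.  29.] [257. 402.] [30. 24.] 90 [ 0.479 -0.619  0.03 ]
```

```bash
python3 - <<'E'
import cv2
a=cv2.imread("pics/top0.png")[170:320,230:400];b=cv2.imread("pics/side0.png")[180:340,180:350]
a=cv2.resize(a,(400,353),interpolation=2);b=cv2.resize(b,(400,353),interpolation=2)
cv2.imwrite("pics/ab.png",cv2.hconcat([a,b]))
E
```

```text
(no output)
```

View pics/ab.png

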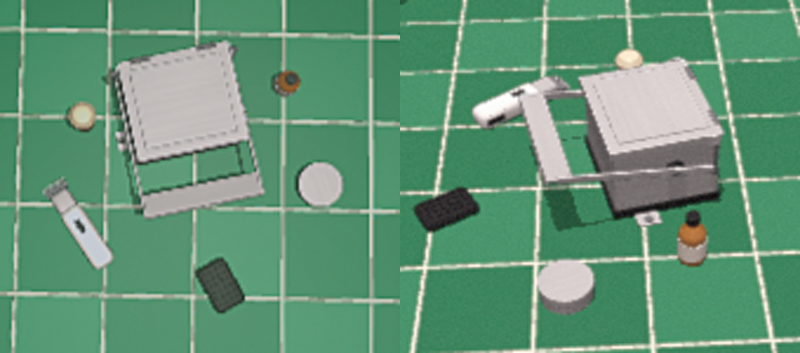

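```bash
python3 - <<'E'
from h import *
from scipy.optimize import least_squares
ct=robot.camera("top");cs=robot.camera("side")
s=170/400; T=lambda p:(p[0]*s+229.8,p[1]*s+169.8)
S=lambda p:((p[0]-400)*s+179.8,p[1]*160/353+179.8)
lid=[(75,84,134),(75,-84,134),(-75,-84,134),(-75,84,134)]
pl=[(-159,91,113),(-159,-91,113),(-125,-91,107),(-125,91,107)]
obs=[(ct,l,T(u)) for l,u in zip(lid,[(115,65),(232,43),(248,140),(138,160)])]
obs+=[(cs,l,S(u)) for l,u in zip(lid,[(580,78),(683,62),(720,132),(605,150)])]
obs+=[(ct,l,T(u)) for l,u in zip(pl[:3],[(145,216),(265,190),(258,175)])]
obs+=[(cs,l,S(u)) for l,u in zip(pl,[(523,95),(547,183),(567,177),(545,93)])]
def w(v,p):
    c,n=np.cos(v[2]),np.sin(v[2]);p=np.array(p)/1000
    return [v[0]+c*p[0]-n*p[1],v[1]+n*p[0]+c*p[1],p[2]]
f=lambda v:np.concatenate([proj(c,w(v,p))-u for c,p,u in obs])
r=least_squares(f,[.575,-.113,.21],loss='soft_l1');v=r.x
print(v,np.round(f(v).reshape(-1,2),1).tolist());print("plate",w(v,(-142,0,110)))
np.save("bin.npy",v)
for n in("shaving_brush",): print([ (x['conf'],x['box']) for x in robot.recognise(ct,n)])
E
```

```text
[ 0.57533582 -0.11437194  0.22145374] [[0.9, -1.4], [-1.9, -1.5], [0.4, -1.0], [-0.1, 0.2], [44.1, -9.0], [17.3, 31.8], [-47.2, 9.7], [-11.3, -33.6], [-0.3, 0.8], [-0.4, 1.3], [0.2, -1.7], [-2.2, -0.3], [-1.0, -0.9], [2.1, 0.9], [-1.0, 0.2]]
plate [np.float64(0.436803579659079), np.float64(-0.14556196771120178), np.float64(0.11)]
[(0.43, [264.3, 220.0, 12.2, 12.2])]
```

```bash
R='[[12,-48,0,0,0,3],[24,-96,0,0,0,6],[37,-143,0,0,0,9],[49,-191,0,0,0,12],[61,-239,0,0,0,12.2]]'
python3 -m crank '[[12,-48,0,0,0,3],[24,-96,0,0,0,6],[37,-143,0,0,0,9],[49,-191,0,0,0,12],[61,-239,0,0,0,12.2]]' 1 20
python3 -m crank '[[12,-48,0,0,0,3],[24,-96,0,0,0,6],[37,-143,0,0,0,9],[49,-191,0,0,0,12],[61,-239,0,0,0,12.2]]'
python3 -m crank '[[12,-48,0,0,0,3],[24,-96,0,0,0,6],[37,-143,0,0,0,9],[49,-191,0,0,0,12],[61,-239,0,0,0,12.2]]'
python3 -m crank '[[0,0,-10,0,0,0],[0,0,-20,0,0,0],[0,0,-20,0,0,0]]'
python3 - <<'E'
from h import *
from scipy.spatial.transform import Rotation as Q
o=robot.get_obs();print(o['position'],Q.from_quat(o['tool_rot']).as_matrix().round(3),o['q'].round(2),o['ft_force'],o['time'])
for n in("top","side","wrist"):
    c=robot.camera(n)
    p=c["pixels"][:,:,::-1]
    cv2.imwrite(f"pics/{n}1.png",p)
    if n=="wrist": print(c["K"],c["mount"])
a=cv2.imread("pics/wrist1.png");b=cv2.imread("pics/side1.png")[170:330,180:350]
b=cv2.resize(b,(446,420),interpolation=2)
cv2.imwrite("pics/ab1.png",cv2.resize(cv2.hconcat([a,b]),(800,334)))
E
```

```text
time: 1.75
position: [0.3143, 0.3309, 0.2308]
tool_rot: [0.101, 0.995, 0.0, 0.0]
ft_force: [0.8, -1.0, -0.1]
grip_width: 0.055
time: 2.25
position: [0.3755, 0.0916, 0.231]
tool_rot: [-0.005, 1.0, -0.0, 0.001]
ft_force: [1.0, 0.4, 0.8]
grip_width: 0.0149
time: 2.75
position: [0.4362, -0.1478, 0.2308]
tool_rot: [-0.111, 0.994, -0.0, 0.0]
ft_force: [1.7, -0.1, 0.8]
grip_width: 0.0002
time: 3.05
position: [0.4341, -0.1437, 0.2089]
tool_rot: [-0.111, 0.994, 0.002, -0.002]
ft_force: [0.5, 1.0, 0.7]
grip_width: 0.0002
[ 0.43407654 -0.14374695  0.20892913] [[-0.975 -0.22  -0.004]
 [-0.22   0.975  0.003]
 [ 0.004  0.004 -1.   ]] [-0.57  0.34  1.86  0.    0.95 -2.36] [0.46607213 0.96747976 0.70810182] 3.05
[[325.1922621    0.         280.40991427]
 [  0.         325.1922621  209.59273678]
 [  0.           0.           1.        ]] [[-5.37588598e-05  9.58508495e-01  2.85063961e-01  7.87116630e-02]
 [ 9.99999846e-01  2.08778389e-04 -5.13418137e-04 -8.45971696e-04]
 [-5.51630841e-04  2.85063889e-01 -9.58508359e-01 -1.55355517e-01]
 [ 0.00000000e+00  0.00000000e+00  0.00000000e+00  1.00000000e+00]]
```

View pics/ab1.png

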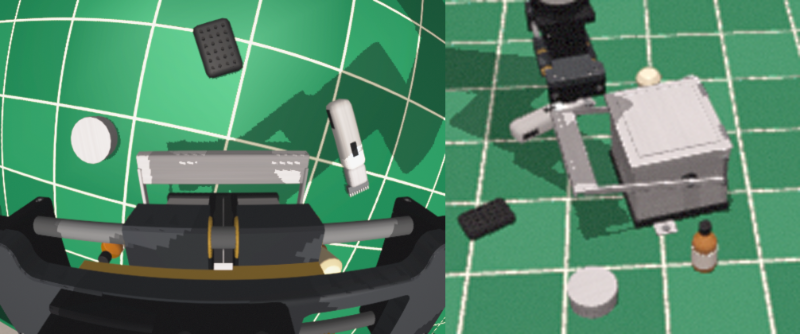

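```bash
python3 - <<'E'
from h import *
from scipy.spatial.transform import Rotation as Q
v=np.load("bin.npy");o=robot.get_obs();c=robot.camera("wrist")
R=Q.from_quat(o['tool_rot']).as_matrix();M=np.array(c["mount"]);K=np.array(c["K"])
cs,sn=np.cos(v[2]),np.sin(v[2])
p0=np.array(o['position'])
for p in [(-159,91,113),(-159,-91,113),(-125,-91,107),(-125,91,107),(-75,84,134),(-75,-84,134)]:
    p=np.array(p)/1000;wp=np.array([v[0]+cs*p[0]-sn*p[1],v[1]+sn*p[0]+cs*p[1],p[2]])
    t=R.T@(wp-p0);q=M[:3,:3].T@(t-M[:3,3]);d=np.array([q[0],-q[1],-q[2]])
    th=np.arctan2(np.hypot(d[0],d[1]),d[2]);e=d[:2]/np.hypot(d[0],d[1])*th*K[0,0]
    print((e+K[:2,2]).round(1))
t=R.T@(np.array([v[0]-.142*cs,v[1]-.142*sn,.11])-p0);print("plate in tool",t, "yaw err",v[2]-np.arctan2(-R[0,1],R[1,1]))
cv2.imwrite("pics/w2.png",cv2.resize(c["pixels"][160:270,140:420,::-1],(790,310),interpolation=2))
E
```

```text
[388.4 195.4]
[169.8 194.9]
[175.5 230.9]
[382.6 231.3]
[376.7 296.6]
[181.1 296.1]
plate in tool [-0.00096591 -0.0018978   0.10051953] yaw err -0.002554764049882058
```

View pics/w2.png

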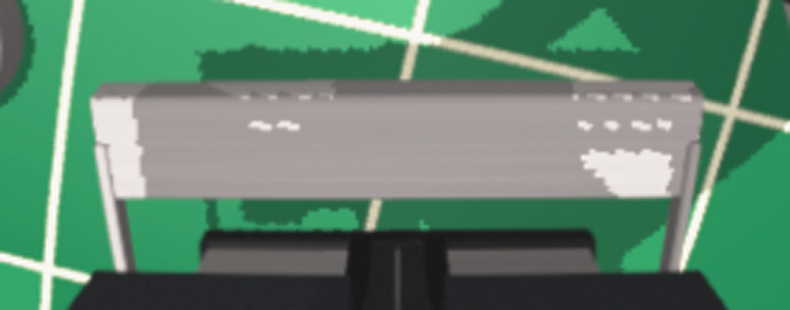

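```bash

python3 -m crank '[[0,0,-20,0,0,0],[0,0,-40,0,0,0],[0,0,-60,0,0,0],[0,0,-75,0,0,0],[0,0,-80,0,0,0]]'
python3 -m crank '[[0,0,-4,0,0,0],[0,0,-8,0,0,0],[0,0,-12,0,0,0],[0,0,-16,0,0,0],[0,0,-20,0,0,0]]'
python3 -m crank '[[0,0,-4,0,0,0],[0,0,-8,0,0,0],[0,0,-12,0,0,0],[0,0,-16,0,0,0],[0,0,-20,0,0,0]]'
```

```text
time: 3.75
position: [0.4355, -0.1444, 0.1298]
tool_rot: [-0.111, 0.994, 0.001, -0.001]
ft_force: [-0.0, -0.2, -0.5]
grip_width: 0.0006
time: 4.25
position: [0.4357, -0.1457, 0.1108]
tool_rot: [-0.111, 0.994, -0.0, -0.0]
ft_force: [-2.8, -1.5, 5.2]
grip_width: 0.0005
time: 4.75
position: [0.4357, -0.1454, 0.0901]
tool_rot: [-0.111, 0.994, 0.0, -0.0]
ft_force: [-2.6, -1.9, 4.0]
grip_width: 0.0004
```

Contact and press behave as expected. Continuing to the stop, watching the force.

```bash

python3 -m crank '[[0,0,-4,0,0,0],[0,0,-8,0,0,0],[0,0,-12,0,0,0],[0,0,-15,0,0,0],[0,0,-18,0,0,0]]'
python3 -m crank '[[0,0,-2,0,0,0],[0,0,-4,0,0,0]]'
python3 -m crank '[[0,0,-1,0,0,0],[0,0,-2,0,0,0]]'
python3 - <<'E'
from h import *
c=robot.camera("side");cv2.imwrite("pics/s3.png",cv2.resize(c["pixels"][130:330,160:390,::-1],(690,600),interpolation=2));print(robot.get_obs()['ft_force'])
E
```

```text
time: 5.25
position: [0.4366, -0.1454, 0.0723]
tool_rot: [-0.11, 0.994, -0.0, 0.001]
ft_force: [0.2, 2.1, 4.2]
grip_width: 0.0002
time: 5.45
position: [0.4367, -0.1456, 0.0685]
tool_rot: [-0.111, 0.994, -0.0, 0.001]
ft_force: [1.4, 1.6, 2.6]
grip_width: 0.0001
time: 5.65
position: [0.4368, -0.1457, 0.0668]
tool_rot: [-0.111, 0.994, -0.0, 0.001]
ft_force: [0.5, 2.6, 9.1]
grip_width: -0.0001
[0.87700484 2.23188136 8.26077217]
```

View pics/s3.png

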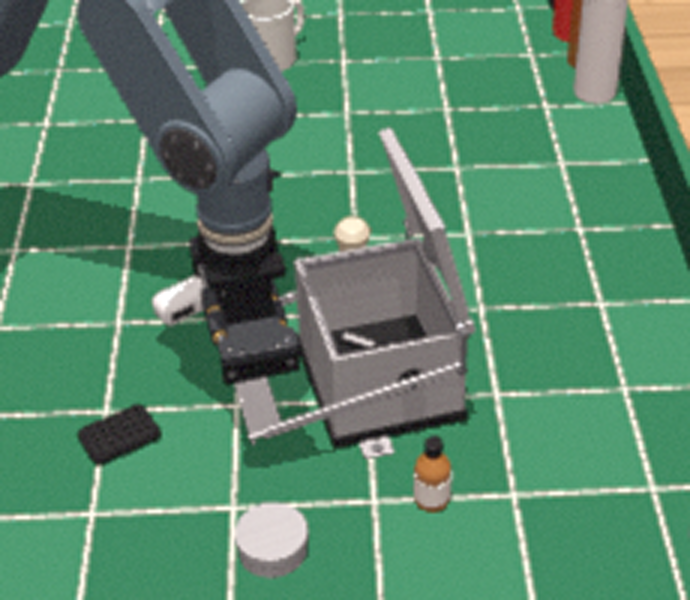

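The lid stands open and leans back at crop (430,220), and the fingers are on the plate at (255,390). The force step to 9 N shows the lever is at its stop. Next, hold for 4 s.

```bash

python3 -m crank '[[0,0,-1,0,0,0],[0,0,-1,0,0,0],[0,0,-1,0,0,0],[0,0,-1,0,0,0],[0,0,-1,0,0,0]]' | grep force
for i in 1 2 3 4 5 6 7; do python3 -m crank '[[0,0,0,0,0,0],[0,0,0,0,0,0],[0,0,0,0,0,0],[0,0,0,0,0,0],[0,0,0,0,0,0]]' | grep -E "time|force"; done
```

```text
ft_force: [1.1, 3.2, 10.2]
time: 6.7
ft_force: [0.6, 2.9, 10.9]
time: 7.2
ft_force: [0.9, 2.3, 10.2]
time: 7.7
ft_force: [1.3, 3.0, 10.6]
time: 8.2
ft_force: [1.2, 3.0, 10.4]
time: 8.7
ft_force: [-0.4, 2.2, 9.8]
time: 9.2
ft_force: [0.6, 3.3, 10.7]
time: 9.7
ft_force: [0.9, 3.5, 10.4]
```

```bash

for i in 1 2 3 4 5; do python3 -m crank '[[0,0,1.5,0,0,0],[0,0,3,0,0,0],[0,0,4.5,0,0,0],[0,0,6,0,0,0],[0,0,7.5,0,0,0]]' | grep -E "pos|force"; done
```

```text
position: [0.436, -0.1458, 0.0731]
ft_force: [-0.4, 0.0, 2.8]
position: [0.4357, -0.1455, 0.0807]
ft_force: [-0.8, -2.6, 1.9]
position: [0.4357, -0.1454, 0.0882]
ft_force: [-2.4, -1.9, 2.5]
position: [0.4359, -0.1453, 0.0956]
ft_force: [-1.3, -1.3, 3.1]
position: [0.4363, -0.1454, 0.1032]
ft_force: [-0.1, 1.0, 3.3]
```

```bash

for i in 1 2 3 4; do python3 -m crank '[[0,0,1,0,0,0],[0,0,2,0,0,0],[0,0,3,0,0,0],[0,0,4,0,0,0],[0,0,5,0,0,0]]' | grep -E "pos|force"; done
python3 -m crank '[[0,0,5,0,0,0],[0,0,15,0,0,0],[0,0,30,0,0,0],[0,0,50,0,0,0],[0,0,70,0,0,0]]'
python3 -m crank '[[-10,0,20,0,0,0],[-10,0,40,0,0,0],[-10,0,50,0,0,0],[-10,0,50,0,0,0],[-10,0,50,0,0,0]]'
python3 - <<'E'
from h import *
c=robot.camera("side");cv2.imwrite("pics/s4.png",cv2.resize(c["pixels"][130:330,160:390,::-1],(690,600),interpolation=2));print(robot.get_obs()['ft_force'])
E
```

```text
position: [0.4365, -0.1457, 0.1082]
ft_force: [2.4, 1.7, 3.5]
position: [0.4365, -0.1459, 0.1133]
ft_force: [2.6, 1.3, 2.5]
position: [0.4362, -0.1457, 0.1182]
ft_force: [3.1, 0.7, 2.3]
position: [0.4347, -0.1448, 0.1227]
ft_force: [-0.2, -0.5, 0.1]
time: 14.7
position: [0.4357, -0.1454, 0.1943]
tool_rot: [-0.111, 0.994, 0.0, -0.0]
ft_force: [0.3, -1.0, 0.1]
grip_width: 0.0003
time: 15.2
position: [0.4258, -0.1454, 0.2429]
tool_rot: [-0.111, 0.994, 0.0, -0.0]
ft_force: [0.4, -0.1, 0.4]
grip_width: 0.0007
[-0.12398968 -0.47524117 -0.37238107]
```

View pics/s4.png

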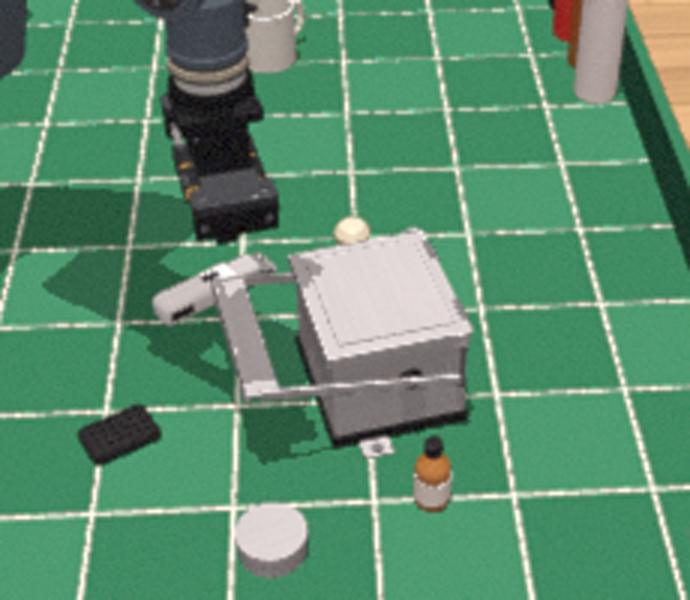

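The lid is shut, the plate is back up at crop (245,335), the other objects are where they were, and the hand is clear.

```bash
python3 -c "
from rig import robot
print(robot.hand_in())"
```

```text
the job is handed in; nothing more can be done
None
```

The bin was held open and closed gently, and the job is handed in; the rig reported no verdict.

- **Open:** With the fingers shut, I pressed the plate straight down from above to its stop. The picture showed the lid fully open, and the force rose to about 10 N, more than the spring alone gives. I held it there for about 4 s.
- **Close:** I let the plate up at 15 mm/s, then 10 mm/s. The fingers stayed on it, at about 2–3.5 N, until it was back at its rest height. By that plate speed the lid fell at about 0.4 rad/s, well under the 1.5 rad/s limit.
- **Last checks:** The final side picture shows the lid shut, the plate up and the hand well clear. The objects in view look unmoved, but the mug is only partly in that crop and the balm jar is outside it. The wrist force is about zero. The robot's clock stood at about 15 s of the 53 s allowed.

The lid and lever angles could not be read directly, so I judged them from the plate height, the forces and the pictures. One early slip was mislabelling the lid corners from the side camera in the position fit. The robust fit discounted them, and the wrist camera then confirmed the plate position to within about 1 mm across its width.

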